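# Lock the spindle of the rotary index head

## Task

Lock the rotary index head: turn its spindle by the cross bar until the two flats of the hub line up with the slot of the sliding fork, then push the fork by its knob fully home over the flats. Leave the loose things standing beside the index head where they are.

Things in the scene. Friction and masses are not known exactly. Their poses are not given: they have to be found in the camera images.
- index_base: fixed aluminium base plate of the index head, 236 x 130 mm, 12 mm thick, lying on the bench. Origin: on the vertical spindle axis at the underside of the plate; its +x is the direction in which the fork slides home, z up. The plate reaches from x = -185 to +51 mm. Two guide rails for the fork, tops at 42 mm (screw heads to 45 mm), stand at y = +-31 to +-51 mm, x = -180 to -65 mm.
- spindle (a joint): angle of the spindle about the vertical axis (rad, growing counter-clockwise seen from above). At 0 and at pi (3.14) the flats are in line with the fork's slot (either way round fits; the shorter turn is at most a quarter turn); stops at -0.4 and 3.55. The spindle turns stiffly (about 0.12 N m) and stays where it is left.
- hub_center (a point): centre of the steel hub between the flats, on the spindle axis, 32 mm above the bench; hub 46 mm in diameter, from 20 to 44 mm above the bench, with two parallel flats 29 mm apart that run along this point's x. The fork's slot is 34 mm wide with bevelled mouth, so it enters when the flats are within about 0.14 rad of in line, and is blocked when they stand clearly askew.
- bar_center (a point): centre of the black cross bar on top of the spindle, on the spindle axis, 71 mm above the bench. Bar 86 mm long (along its own x, parallel to the hub's flats), 16 mm wide (y), 28 mm tall, from 57 to 85 mm above the bench. It turns with the spindle.
- lock_fork (a joint): travel of the flat steel fork along the base's +x (m): 0 = drawn right back, 0.058 = fully home against its stop with its two prongs over the flats. Slides with about 3 N of friction and stays where it is left. Fork 74 mm wide, 22 to 34 mm above the bench.
- knob_center (a point): centre of the black round knob of the fork, 67 mm above the bench; knob 26 mm in diameter, from 52 to 82 mm above the bench on an 18 mm stem. It lies on the base's x axis, 153 mm behind the spindle axis when the fork is drawn back and 95 mm behind when home.
- solder_spool: upright spool of solder wire, 58 mm across, 45 mm tall; loose bystander beside the index head, origin at the centre of its underside
- paste_jar: white screw-top jar, 58 mm across, 72 mm tall; loose bystander beside the index head, origin at the centre of its underside
- tape_roll: roll of amber tape lying flat, 48 mm across, 19 mm tall; loose bystander beside the index head, origin at the centre of its underside
- red_cutters: red-handled flush cutters lying flat, 45 x 133 x 13 mm; loose bystander beside the index head, origin at the centre of its underside

How it is judged:
By the outcome, as a careful person would: the job done as asked, in the order asked, and still so for the second after the job is handed in, with the robot touching nothing.
It also fails if it takes over 51 s, if anything falls off the work surface, if the arm or the gripper's body presses on something with over 40 N, if the wrist force passes 120 N, or if a joint passes its speed limit or range.

## Robot

A 6-joint arm with a two-finger parallel gripper is mounted at the origin on a cart in front of the work surface, level with it; the furniture and walls round the work are solid. World frame = base frame: x ahead of the robot, y to its left, z up, the work surface at z = 0. Lengths are in m, angles in rad, forces in N, time in s.
With the tool pointing down it reaches from about 0.3 to 0.75 m from the base axis. Payload 8.5 kg.
Tool frame: the origin (TCP) lies midway between the tips of the shut fingers; the grasp point (between the pads) lies 19 mm behind it; z points along the fingers, y is the direction in which the jaws open and shut (so a half turn about z gives the same grasp; the last joint's range is limited). The gripper opens to 88 mm and grips with 3 to 60 N. Pads are 18 mm wide; open, the fingers measure 123 mm over their backs; the gripper's body (75 mm by 187 mm) begins 45 mm behind the grasp point.
Start: joints at [-1.534, 0.381, 1.297, -0, 1.464, -0.215], TCP at [0.137, -0.533, 0.239] pointing down, gripper open.
Joint ranges: [-3.11, 3.11], [-0.89, 2.33], [0.22, 2.48], [-1.42, 4.56], [0.17, 2.85], [-2.88, 2.88]. Speed limits (rad/s): [2.39, 2.39, 3.14, 3.14, 3.14, 3.14].

## Interface

Orientations are given as a rotation vector (axis times angle).
In Python, from bench import status, viewer, ticket gives the robot as it stands.
- The arm moves only by the tool move_arm, never from a script. Its argument "plan" is one flat list of numbers, 5 for each row, row after row: the closure in counts, from 0 (fully open) to 255 (shut), then the shift along the tool's x, y, z in m, then the turn about the tool's z in rad. A call has 1 to 8 rows; each row shifts and turns the pose as measured when the row begins, along the tool's axes as they then stand; what a row does not reach is not made up. A row lasts 1/10 s, in which the tool goes at most 50 mm and 8.59 degrees, less where a joint would pass 70% of its speed; a pose out of reach is approached as far as the arm can. A call is refused whole if a number of a shift passes 0.05 or a number of a turn 0.15, either way. A call with a gripper value outside its range is refused whole. The fingers move at their own pace and stop on an object; the grip force is fixed at half the most. Time passes only in rows, so rows that do not move let the fingers close. It gives the time, the measured TCP pose, the force and the opening at its end, in the units of the state.
- status.get_obs(): the state, without advancing time (a new reading comes with each control period).
- viewer.snapshot(name): name is "side" or "top" or "wrist"; returns a dict with "img" (400x640x3 uint8, red, green, blue), "camera_matrix" (3x3 intrinsics, pixels), "R" (3x3) and "t" (3): a world point X has camera coordinates R X + t. Camera axes: x right, y down, z forward; pixel columns grow to the right and rows downward; lengths in m; the calibration is good to about 2 mm. A picture is of the moment at which its call begins. There is no depth.
- ticket.hand_in(): hands the job in, once; it reports no verdict.
The state is a dict: "clock": time; "q": joint angles; "qvel": joint speeds; "joint_torque": joint torques, N m; "tcp_pos": TCP position; "tool_rot": TCP orientation; "contact_force": force on the tool from outside, world axes, zero at the start; "moment": the same for the moment, N m; "gripper_width": finger opening in m.
Only numpy, scipy, OpenCV 4.12 (cv2) and the standard library are available. Lean on these libraries where they do the work, as an engineer would, in place of code of your own. Each camera call takes 0.05 s, during which the arm holds its last target. There are 200 camera calls.

## Working session

There is one attempt and no reset: what is moved stays moved. The work goes in short steps, Python scripts to look and compute and a tool call to move; the robot and the scene stay as the last step left them, time stands still between calls to the robot, and variables do not carry over. Pictures are saved under pics/ and viewed, about 8 in all and at most 12, crops included, and the job is handed in when it is done.

Besides the shell and the picture viewer there is one more tool, called after "Call:" as a command line: name --argument value ..., lists and objects as JSON in quotes. move_arm: Moves the arm, as the interface text tells. Its arguments: {"type":"object","properties":{"plan":{"type":"array"}},"required":["plan"]}

```bash
mkdir -p pics
cat > h.py <<'E'
import numpy as np, cv2
from bench import status, viewer, ticket
from scipy.spatial.transform import Rotation as Ro
def snap(cam,name):
    s=viewer.snapshot(cam); cv2.imwrite(f'pics/{name}.png',cv2.cvtColor(s['img'],cv2.COLOR_RGB2BGR))
    np.savez(f'pics/{name}.npz',K=s['camera_matrix'],R=s['R'],t=s['t']); return s
def ray(name,uv,z):
    d=np.load(f'pics/{name}.npz'); R,t=d['R'],d['t']
    c=-R.T@t; v=R.T@np.linalg.solve(d['K'],[uv[0],uv[1],1.]); return c+v*(z-c[2])/v[2]
def proj(name,X):
    d=np.load(f'pics/{name}.npz'); p=d['K']@(d['R']@np.array(X)+d['t']); return p[:2]/p[2]
E
python3 - <<'E'
from h import *
snap('top','top1');snap('side','side1')
a,b=cv2.imread('pics/top1.png'),cv2.imread('pics/side1.png')
o=status.get_obs();print(o['clock'],o['tcp_pos'],o['tool_rot'],Ro.from_rotvec(o['tool_rot']).as_matrix().round(3),o['gripper_width'])
for n in('top1','side1'):
    d=np.load(f'pics/{n}.npz');print(-d['R'].T@d['t'],d['R'][2])
E
```

```text
0.1 [ 0.13700462 -0.5324163   0.23820421] [-3.11547357e+00 -3.94270296e-01 -1.96114862e-04] [[ 0.968  0.249 -0.   ]
 [ 0.249 -0.968  0.001]
 [ 0.    -0.001 -1.   ]] 0.08804556907099098
[0.37441567 0.06586413 1.11832613] [ 0.18619689 -0.0068393  -0.98248865]
[0.17304761 0.70755268 0.48399033] [ 0.47732288 -0.74862233 -0.46013854]
```

View pics/top1.png

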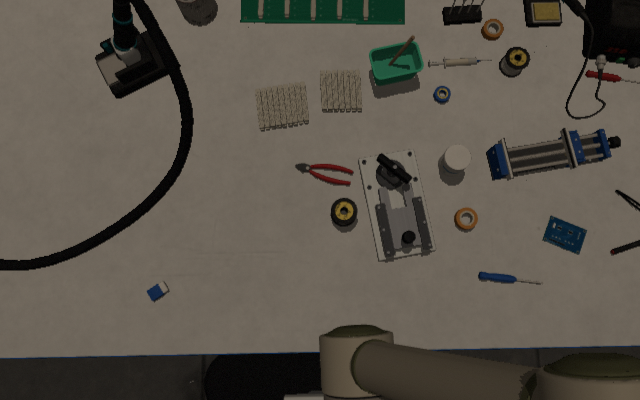

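View pics/side1.png

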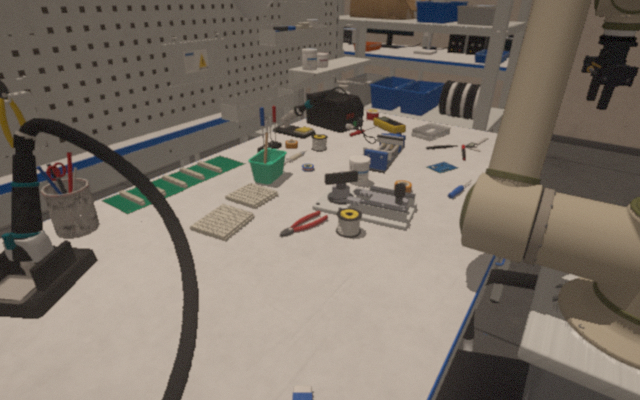

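The top view shows the base plate at about (397,205), the bar from (380,156) to (410,180) and the knob at (408,237). The jar is at (456,158), the tape at (466,218), the spool at (344,211) and the cutters at (325,174). I'll enlarge it.

Run:
```python
from h import *
a=cv2.imread('pics/top1.png')[140:270,320:490]
a=cv2.resize(a,None,fx=4.6,fy=4.6,interpolation=cv2.INTER_CUBIC)
cv2.imwrite('pics/c1.png',cv2.convertScaleAbs(a,alpha=2))
```

```text
(no output)
```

View pics/c1.png

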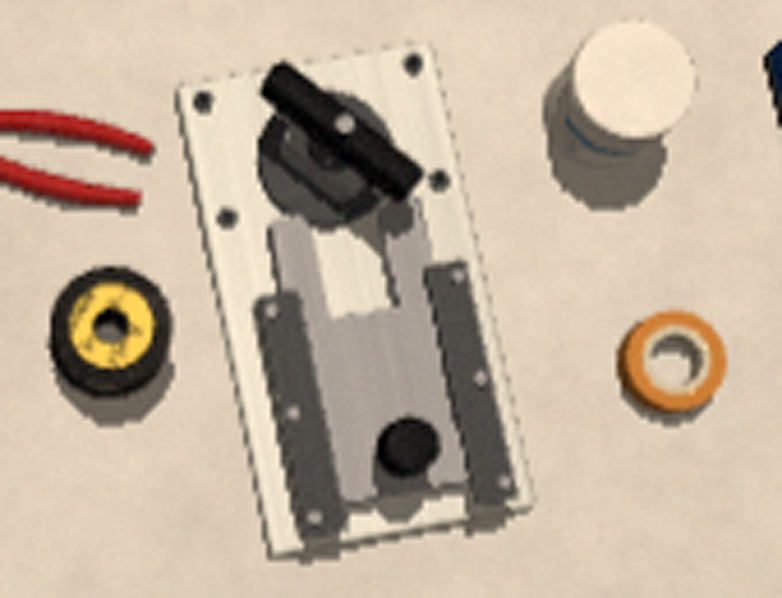

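Run:
```python
from h import *
P=lambda u,v,z: ray('top1',(320+(u+.5)/4.6-.5,140+(v+.5)/4.6-.5),z)
c=[P(*p,.012) for p in((178,85),(428,42),(535,508),(268,560))]
print('corners',np.round(c,4)); 
print([np.linalg.norm(c[i]-c[(i+1)%4]).round(4) for i in range(4)])
f=(c[0]+c[1]-c[2]-c[3])/2; f/=np.linalg.norm(f); print('yaw',np.arctan2(f[1],f[0]))
print('spindle from plate',sum(c)/4+f*(185-118)/1000)
print('from screw',P(345,122,.085)); 
e1,e2=P(271,78,.085),P(410,185,.085);print('bar ends',e1,e2,(e1+e2)/2,np.linalg.norm(e1-e2)); d=e1-e2;print('bar yaw',np.arctan2(d[1],d[0]))
k=P(408,447,.082);print('knob',k); s=P(345,122,.085)-k;print(np.linalg.norm(s[:2]),np.arctan2(s[1],s[0]))
for n,p in dict(spool=(110,330,.045),jar=(635,78,.072),tape=(672,360,.019)).items():
  x=P(*p);print(n,x);
```

```text
corners [[ 0.6596 -0.0158  0.012 ]
 [ 0.6795 -0.1408  0.012 ]
 [ 0.4481 -0.1804  0.012 ]
 [ 0.4258 -0.0517  0.012 ]]
[np.float64(0.1265), np.float64(0.2347), np.float64(0.1306), np.float64(0.2366)]
yaw 0.16095140534070382
spindle from plate [ 0.61939948 -0.08644678  0.012     ]
from screw [ 0.62190575 -0.08692882  0.085     ]
bar ends [ 0.64340749 -0.05358131  0.085     ] [ 0.59170908 -0.11546868  0.085     ] [ 0.61755828 -0.08452499  0.085     ] 0.08063976443551168
bar yaw 0.8748615228039086
knob [ 0.4718254  -0.10921637  0.082     ]
0.15172621848039916 0.1474266415847617
spool [0.53285544 0.02217582 0.045     ]
jar [ 0.64385975 -0.22579051  0.072     ]
tape [ 0.51735756 -0.24901464  0.019     ]
```

Call:
move_arm --plan '[0,0.036,-0.0195,0,0,0,0.036,-0.0195,0,0,0,0.036,-0.0195,0,0,0,0.036,-0.0195,0,0,0,0.036,-0.0195,0,0,0,0.036,-0.0195,0,0,0,0.036,-0.0195,0,0,0,0.036,-0.0195,0,0]'

```text
clock: 0.9
tcp_pos: [0.382, -0.3039, 0.2356]
tool_rot: [-3.112, -0.38, 0.002]
contact_force: [0.6, 0.4, 0.1]
gripper_width: 0.0883
```

Call:
move_arm --plan '[0,0.036,-0.0195,0,0,0,0.036,-0.0195,0,0,0,0.036,-0.0195,0,0,0,0.036,-0.0195,0,0,0,0.036,-0.0195,0,0,0,0.036,-0.0195,0,0,0,0.02,-0.01,0,0,0,0,0,0,0]'

```text
clock: 1.7
tcp_pos: [0.5892, -0.1103, 0.2334]
tool_rot: [-3.107, -0.388, 0.008]
contact_force: [-0.7, -0.2, 0.1]
gripper_width: 0.0883
```

Call:
move_arm --plan '[0,0,0,0,-0.12,0,0,0,0,-0.12,0,0,0,0,-0.12,0,0,0,0,-0.12,0,0,0,0,-0.12,0,0,0,0,0]'

```text
clock: 2.3
tcp_pos: [0.5852, -0.1136, 0.2314]
tool_rot: [-2.836, -1.317, 0.011]
contact_force: [0.6, -0.8, 0.2]
gripper_width: 0.088
```

```bash
cat >> h.py <<'E'
def go(x,y,z,yaw):
    o=status.get_obs(); M=Ro.from_rotvec(o['tool_rot']).as_matrix(); w=np.arctan2(M[1,0],M[0,0])
    print('clk',o['clock'],'pos',np.round(o['tcp_pos'],4),'yaw',w.round(3),'tilt',M[:2,2].round(3),'q6',o['q'][5].round(2),'F',np.round(o['contact_force'],1),'w',o['gripper_width'])
    print('tool delta',(M.T@(np.array([x,y,z])-o['tcp_pos'])).round(4),'turn',-(yaw-w))
E
python3 - <<'E'
from h import *
go(.62,-.0863,.055,.875); s=snap('wrist','w1')
E
```

```text
clk 2.3 pos [ 0.5852 -0.1136  0.2314] yaw 0.869 tilt [-0.013  0.01 ] q6 0.31 F [ 0.6 -0.8  0.2] w 0.08804146961215661
tool delta [0.0433 0.0118 0.1762] turn -0.0056102044337157375
```

View pics/w1.png

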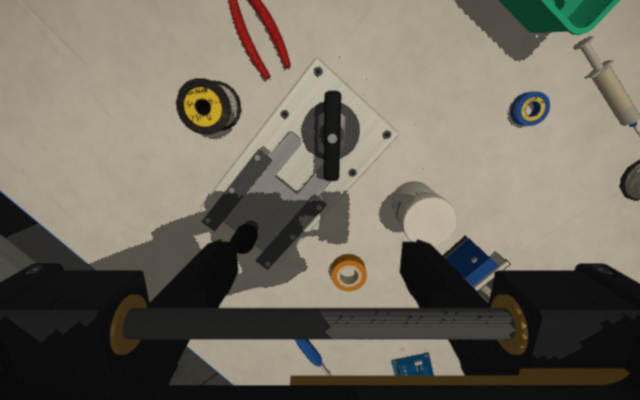

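The wrist view shows the bar upright from (332,91) to (332,181), with its screw at (332,138). The knob is at about (244,237) and the jar at (428,215).

Run:
```python
from h import *
a,b=ray('w1',(332.5,91.5),.085),ray('w1',(332,181),.085);d=a-b
print(a,b,(a+b)/2,np.linalg.norm(d),np.arctan2(d[1],d[0]));print(ray('w1',(332,138),.085))
k=ray('w1',(244,237),.082);print(k)
c=[ray('w1',p,.012) for p in((318,58),(397,133))];print(c,np.linalg.norm(c[0]-c[1]),np.arctan2(*(c[0]-c[1])[[1,0]])-np.pi/2)
```

```text
[ 0.65037541 -0.05284337  0.085     ] [ 0.59695239 -0.11720544  0.085     ] [ 0.6236639  -0.08502441  0.085     ] 0.08364505221303264 0.8780054574192477
[ 0.62364615 -0.08468953  0.085     ]
[ 0.48521201 -0.10529032  0.082     ]
[array([ 0.6628761 , -0.01568609,  0.012     ]), array([ 0.68171808, -0.1372374 ,  0.012     ])] 0.12300301102951859 0.15378861058746418
```

Call:
move_arm --plan '[0,0.025,0.006,0.02,0,0,0.022,0.006,0.03,0,0,0,0,0.03,0,0,0,0,0.03,0,0,0,0,0.02,0,0,0,0,0,0]'

```text
clock: 2.95
tcp_pos: [0.6234, -0.0866, 0.0977]
tool_rot: [-2.857, -1.278, 0.01]
contact_force: [0.2, -0.6, 0.3]
gripper_width: 0.0879
```

Run:
```python
from h import *
go(.6215,-.0858,.055,.876)
```

```text
clk 2.95 pos [ 0.6234 -0.0866  0.0977] yaw 0.841 tilt [-0.011  0.008] q6 0.4 F [ 0.2 -0.6  0.3] w 0.08792063093616874
tool delta [-0.0006 -0.0014  0.0427] turn -0.03474640956419761
```

Descend, straighten up, then close.

Call:
move_arm --plan '[0,0,-0.001,0.021,-0.035,0,0,0,0.02,0,0,0,0,0,0,150,0,0,0,0,255,0,0,0,0,255,0,0,0,0,255,0,0,0,0,255,0,0,0,0]'

```text
clock: 3.75
tcp_pos: [0.625, -0.0884, 0.0647]
tool_rot: [-2.848, -1.317, -0.004]
contact_force: [0.1, 0.9, 0.7]
gripper_width: 0.0502
```

Run:
```python
from h import *
go(.6215,-.0858,.055,.153)
```

```text
clk 3.75 pos [ 0.625  -0.0884  0.0647] yaw 0.866 tilt [0.001 0.004] q6 0.37 F [0.1 0.9 0.7] w 0.05019452645675072
tool delta [-0.0003 -0.0043  0.0097] turn 0.7132684810180403
```

Call:
move_arm --plan '[150,0,-0.004,0.011,-0.01,160,0,0,0,0,255,0,0,0,0,255,0,0,0,0]'

```text
clock: 4.15
tcp_pos: [0.6221, -0.0858, 0.053]
tool_rot: [-2.842, -1.333, -0.005]
contact_force: [2.2, -2.3, -0.8]
gripper_width: 0.0239
```

Call:
move_arm --plan '[255,0,0,0,0,255,0,0,0,0,255,0,0,0,0]'

```text
clock: 4.45
tcp_pos: [0.6221, -0.0858, 0.053]
tool_rot: [-2.842, -1.333, -0.005]
contact_force: [1.7, -1.2, -0.3]
gripper_width: 0.0238
```

Run:
```python
from h import *
go(.6215,-.0858,.055,.153)
```

```text
clk 4.45 pos [ 0.6221 -0.0858  0.053 ] yaw 0.877 tilt [0.002 0.004] q6 0.36 F [ 1.7 -1.2 -0.3] w 0.02383525058985946
tool delta [-0.0004 -0.0005 -0.002 ] turn 0.7240777510832228
```

Run:
```python
from h import *
go(.6215,-.0858,.055,.153); snap('wrist','w2')
a=cv2.imread('pics/w2.png'); cv2.imwrite('pics/w2b.png',cv2.convertScaleAbs(a,alpha=2))
```

```text
clk 4.45 pos [ 0.6221 -0.0858  0.053 ] yaw 0.877 tilt [0.002 0.004] q6 0.36 F [ 1.7 -1.2 -0.3] w 0.02383525058985946
tool delta [-0.0004 -0.0005 -0.002 ] turn 0.7240777510832228
```

View pics/w2b.png

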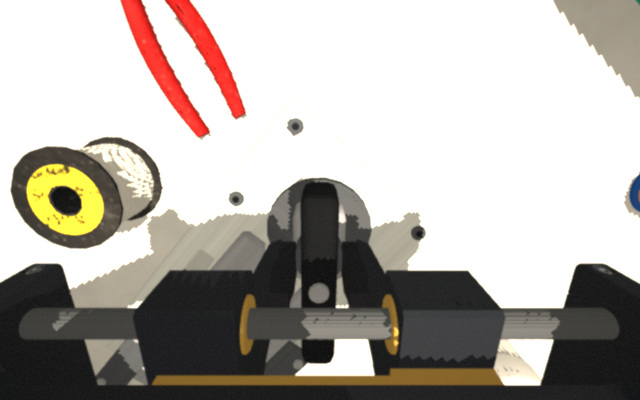

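The wrist view shows the bar (x 302–338) between the fingers, with gaps on both sides. The tips, at z = 53 mm, seem to hold a roughly 24 mm collar under the bar. I'll open slightly, raise 9 mm and close again.

Call:
move_arm --plan '[150,0,0,0,0,150,0,0,-0.005,0,150,0,0,-0.005,0,255,0,0,0,0,255,0,0,0,0,255,0,0,0,0,255,0,0,0,0,255,0,0,0,0]'

```text
clock: 5.3
tcp_pos: [0.6221, -0.0858, 0.0642]
tool_rot: [-2.842, -1.332, -0.006]
contact_force: [0.3, 0.7, 0.5]
gripper_width: 0.016
```

Run:
```python
from h import *
go(.6215,-.0858,.062,.153)
```

```text
clk 5.3 pos [ 0.6221 -0.0858  0.0642] yaw 0.877 tilt [0.002 0.004] q6 0.37 F [0.3 0.7 0.5] w 0.01600486096031136
tool delta [-0.0005 -0.0005  0.0022] turn 0.7237581866696869
```

Width is now 16.0 mm, so the bar is gripped. I'll turn it clockwise by about 0.72.

Call:
move_arm --plan '[255,0,0,0,0.08,255,0,0,0,0.12,255,0,0,0,0.12,255,0,0,0,0.12,255,0,0,0,0.12,255,0,0,0,0]'

```text
clock: 5.9
tcp_pos: [0.6219, -0.0854, 0.0642]
tool_rot: [-3.103, -0.465, -0.003]
contact_force: [0.2, -0.3, 0.4]
gripper_width: 0.0155
```

Run:
```python
from h import *
go(.6215,-.0858,.062,.153)
```

```text
clk 5.9 pos [ 0.6219 -0.0854  0.0642] yaw 0.298 tilt [0.001 0.004] q6 0.94 F [ 0.2 -0.3  0.4] w 0.015498451321266066
tool delta [-0.0005  0.0003  0.0022] turn 0.14465142588971588
```

Call:
move_arm --plan '[255,0,0,0,0.1,255,0,0,0,0.055,255,0,0,0,0]'

```text
clock: 6.2
tcp_pos: [0.6219, -0.0853, 0.0642]
tool_rot: [-3.129, -0.232, -0.002]
contact_force: [0.3, -1.1, 1.4]
gripper_width: 0.0159
```

Run:
```python
from h import *
go(.6215,-.0858,.062,.153); snap('top','top2')
a=cv2.imread('pics/top2.png')[140:270,320:490]
cv2.imwrite('pics/c2.png',cv2.convertScaleAbs(cv2.resize(a,None,fx=4.6,fy=4.6,interpolation=cv2.INTER_CUBIC),alpha=2))
```

```text
clk 6.2 pos [ 0.6219 -0.0853  0.0642] yaw 0.148 tilt [0.001 0.004] q6 1.09 F [ 0.3 -1.1  1.4] w 0.015901618566003205
tool delta [-0.0004  0.0005  0.0022] turn -0.005108042173337934
```

Call:
move_arm --plan '[100,0,0,0,0,100,0,0,0,0,100,0,0,-0.03,0,100,0,0,-0.03,0,60,-0.03,0,-0.03,0,60,-0.04,0,-0.02,0,60,-0.04,0,0,0,60,-0.04,0,0,0]'

```text
clock: 7.05
tcp_pos: [0.4714, -0.1095, 0.1763]
tool_rot: [-3.127, -0.259, 0.001]
contact_force: [0.1, -0.6, 0.0]
gripper_width: 0.0675
```

Run:
```python
from h import *
go(.4712,-.1088,.057,.153); snap('wrist','w3')
a=cv2.imread('pics/w3.png'); cv2.imwrite('pics/w3b.png',cv2.convertScaleAbs(a,alpha=2))
```

```text
clk 7.05 pos [ 0.4714 -0.1095  0.1763] yaw 0.165 tilt [-0.001  0.004] q6 0.93 F [ 0.1 -0.6  0. ] w 0.06749537654718103
tool delta [-1.000e-04 -2.000e-04  1.193e-01] turn 0.012355053115755465
```

View pics/w3b.png

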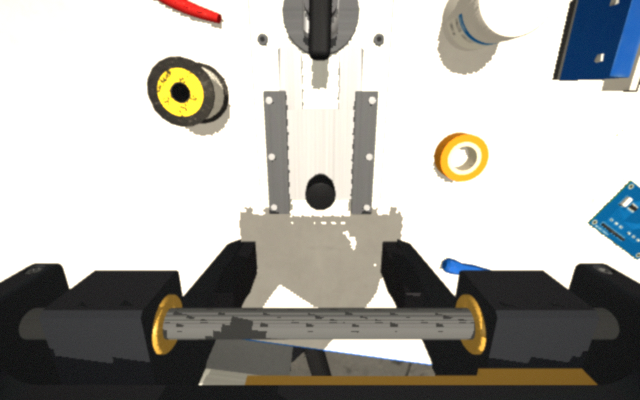

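The wrist view shows the bar at x≈320, in line with the fork slot and parallel to the rails, with the knob at (320,190). The knob fix is a quick check before I go down.

Run:
```python
from h import *
print(ray('w3',(320,188),.082)); print(proj('w3',(.4712,-.1088,.082)))
r=[ray('w3',p,.045) for p in((268.5,99.5),(274,207.5),(372,100),(367.5,207.5))];print(np.round(r,4));
```

```text
[ 0.48377666 -0.10785602  0.082     ]
[318.605761   202.49554463]
[[ 0.5445 -0.0524  0.045 ]
 [ 0.4465 -0.069   0.045 ]
 [ 0.5589 -0.1408  0.045 ]
 [ 0.4616 -0.1582  0.045 ]]
```

Call:
move_arm --plan '[60,0,0,0.025,0.012,60,0,0,0.025,0,60,0,0,0.025,0,60,0,0,0.015,0,60,0,0,0,0]'

```text
clock: 7.6
tcp_pos: [0.4638, -0.1091, 0.0852]
tool_rot: [-3.128, -0.245, 0.003]
contact_force: [-0.3, 0.9, -0.5]
gripper_width: 0.0675
```

The wrist fix puts the knob at x≈0.484 and the top view puts it at 0.472, so they disagree. I'll look from close by before going around it.

Run:
```python
from h import *
go(.4712,-.1088,.057,.153); snap('wrist','w4')
a=cv2.imread('pics/w4.png'); cv2.imwrite('pics/w4b.png',cv2.convertScaleAbs(a,alpha=3))
P=lambda u,v,z: ray('top1',(320+(u+.5)/4.6-.5,140+(v+.5)/4.6-.5),z)
print(P(315,517,.045),P(503,482,.045))
for n in('w3','w4'):
  d=np.load(f'pics/{n}.npz');print(-d['R'].T@d['t'],d['R'][2])
for z in(.034,.052,.082): print(proj('w4',(.4712,-.1088,z)),proj('w4',(.4838,-.108,z)))
```

```text
clk 7.6 pos [ 0.4638 -0.1091  0.0852] yaw 0.156 tilt [-0.002  0.003] q6 0.93 F [-0.3  0.9 -0.5] w 0.067480159564467
tool delta [0.0074 0.0009 0.0281] turn 0.003433017413238454
[ 0.44361284 -0.07074431  0.045     ] [ 0.4582393  -0.15888665  0.045     ]
[ 0.55169013 -0.09635007  0.32154226] [-0.30595872 -0.0469964  -0.95088411]
[ 0.54439481 -0.09660709  0.23027276] [-0.30778985 -0.04478981 -0.95039954]
[320.59193324 212.26978803] [322.36751524 194.8968358 ]
[320.65900737 222.32058271] [322.59704533 203.58031372]
[320.8018951  243.73174742] [323.08861422 222.17712422]
```

View pics/w4b.png

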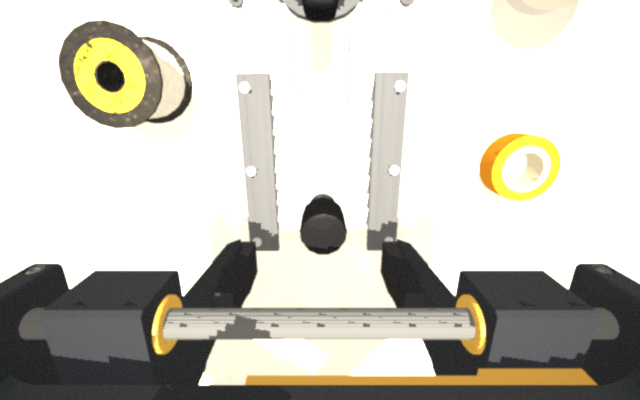

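The close view shows the knob's top face at (323,234), which gives x≈0.476, y≈-0.108. The earlier wrist reading had included the knob's side. I'll go down on (0.475,-0.108) and grip.

Call:
move_arm --plan '[60,0.012,0.0,0,0,60,0,0,0.014,0,60,0,0,0.012,0,150,0,0,0,0,255,0,0,0,0,255,0,0,0,0,255,0,0,0,0,255,0,0,0,0]'

```text
clock: 8.45
tcp_pos: [0.4835, -0.1085, 0.0662]
tool_rot: [3.128, 0.249, 0.018]
contact_force: [0.5, -0.0, -0.7]
gripper_width: 0.0293
```

Run:
```python
from h import *
go(.528,-.1,.057,.153)
```

```text
clk 8.45 pos [ 0.4835 -0.1085  0.0662] yaw 0.159 tilt [ 0.011 -0.003] q6 0.95 F [ 0.5 -0.  -0.7] w 0.029295805263214365
tool delta [ 0.0452 -0.0013  0.0097] turn 0.006052083224475008
```

Call:
move_arm --plan '[130,0,0,0,0,130,-0.009,0,0.004,0,130,0,0,0.004,0,255,0,0,0,0,255,0,0,0,0,255,0,0,0,0,255,0,0,0,0]'

```text
clock: 9.15
tcp_pos: [0.4735, -0.11, 0.0577]
tool_rot: [3.128, 0.248, 0.017]
contact_force: [-0.9, -0.6, 0.5]
gripper_width: 0.0251
```

Run:
```python
from h import *
go(.528,-.1,.057,.153)
```

```text
clk 9.15 pos [ 0.4735 -0.11    0.0577] yaw 0.159 tilt [ 0.011 -0.003] q6 0.94 F [-0.9 -0.6  0.5] w 0.025128960631633862
tool delta [ 0.0553 -0.0013  0.0013] turn 0.005547983221157571
```

Width 25–26 mm: the knob is held near its full diameter. Now I push along +x.

Call:
move_arm --plan '[255,0.01,0,0,0,255,0.01,0,0,0,255,0.01,0,0,0,255,0,0,0,0]'

```text
clock: 9.55
tcp_pos: [0.5049, -0.1048, 0.0577]
tool_rot: [3.129, 0.249, 0.014]
contact_force: [1.0, 1.5, 0.7]
gripper_width: 0.0253
```

Run:
```python
from h import *
go(.528,-.1,.057,.153)
```

```text
clk 9.55 pos [ 0.5049 -0.1048  0.0577] yaw 0.159 tilt [ 0.009 -0.002] q6 0.98 F [1.  1.5 0.7] w 0.025317675765866555
tool delta [ 0.0235 -0.001   0.0009] turn 0.005795238297343852
```

Call:
move_arm --plan '[255,0.01,0,0,0,255,0.008,0,0,0,255,0.005,0,0,0,255,0.003,0,0,0]'

```text
clock: 9.95
tcp_pos: [0.5273, -0.1009, 0.0575]
tool_rot: [3.128, 0.253, -0.01]
contact_force: [-29.9, -12.3, 17.9]
gripper_width: 0.0253
```

Call:
move_arm --plan '[255,0.004,0,0,0,255,0.004,0,0,0]'

```text
clock: 10.15
tcp_pos: [0.5273, -0.1009, 0.0576]
tool_rot: [3.128, 0.255, -0.044]
contact_force: [-22.2, -7.7, 12.9]
gripper_width: 0.0255
```

Call:
move_arm --plan '[255,0.004,0,0,0,255,0.004,0,0,0]'

```text
clock: 10.35
tcp_pos: [0.5279, -0.1008, 0.0575]
tool_rot: [3.127, 0.257, -0.076]
contact_force: [-24.0, -8.8, 13.5]
gripper_width: 0.0248
```

Blocked with about 25 N at x≈0.528, the expected home position (spindle − 95 mm = 0.528). I'll release, rise and check.

Call:
move_arm --plan '[255,0,0,0,0,120,0,0,0,0,100,0,0,0,0,80,0,0,0,0,80,0,0,-0.03,0,80,0,0,-0.04,0,80,-0.02,0,-0.04,0,80,-0.04,0,-0.03,0]'

```text
clock: 11.15
tcp_pos: [0.4781, -0.109, 0.2011]
tool_rot: [-3.13, -0.261, 0.079]
contact_force: [0.8, -0.5, -0.1]
gripper_width: 0.0602
```

Call:
move_arm --plan '[80,-0.04,0,0,0,80,-0.04,0,0,0,80,0,0,0,0]'

```text
clock: 11.45
tcp_pos: [0.3966, -0.1228, 0.2099]
tool_rot: [3.124, 0.261, -0.064]
contact_force: [-0.1, 0.6, 0.4]
gripper_width: 0.0608
```

Run:
```python
from h import *
go(.4712,-.1088,.2,.153); snap('wrist','w5'); snap('top','top3')
a=cv2.imread('pics/w5.png'); a=cv2.convertScaleAbs(a,alpha=2)[0:280,170:490]
b=cv2.imread('pics/top3.png')[140:270,320:490];b=cv2.convertScaleAbs(cv2.resize(b,(366,280),interpolation=cv2.INTER_CUBIC),alpha=2)
cv2.imwrite('pics/c5.png',np.hstack([a,b]))
u=np.array([np.cos(.153),np.sin(.153)]);S=np.array([.6219,-.0853])
for k in(.095,.153): print('w5 knob',proj('w5',[*(S-k*u),.082]),'top',proj('top3',[*(S-k*u),.082]))
```

```text
clk 11.45 pos [ 0.3966 -0.1228  0.2099] yaw 0.167 tilt [-0.04 -0.01] q6 0.84 F [-0.1  0.6  0.4] w 0.060750427144110095
tool delta [ 0.0763 -0.0015  0.0067] turn 0.01364708698734085
w5 knob [317.48312409  22.48975741] top [402.49603832 210.02977252]
w5 knob [316.60255788 100.58987559] top [408.04238005 237.33684276]
```

View pics/c5.png

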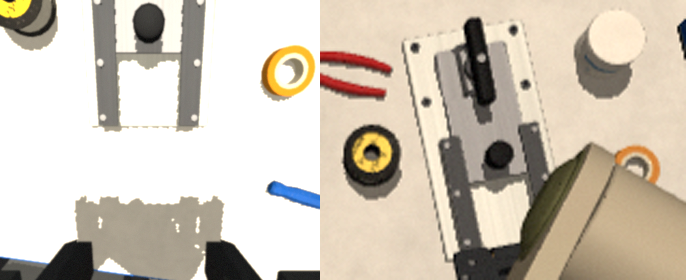

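The pictures show the prongs around the hub, the bar in line and the bystanders in place. The knob is at about (402.6,211.5) in the top view, against 210.0 predicted for home. That could be 3 mm short, so I'll measure it more closely.

Run:
```python
from h import *
for n,(u,v) in dict(top1=(408,237),top2=(408,237),top3=(402.5,211)).items():
    g=cv2.cvtColor(cv2.imread(f'pics/{n}.png'),cv2.COLOR_BGR2GRAY).astype(float)
    u0,v0=int(u),int(v); w=g[v0-10:v0+12,u0-10:u0+11]
    for th in(14,20,28):
        m=(w<th).astype(np.uint8); k,l,st,c=cv2.connectedComponentsWithStats(m); i=l[10,10]
        if i: print(n,th,st[i],c[i]+[u0-10,v0-10],ray(n,c[i]+[u0-10,v0-10],.078)[:2].round(4))
g=cv2.cvtColor(cv2.imread('pics/top3.png'),cv2.COLOR_BGR2GRAY); print(g[198:224,398:408])
```

```text
top1 20 [  4   4  13  13 130] [407.90769231 236.97692308] [ 0.4718 -0.109 ]
top1 28 [  4   4  13  13 135] [407.99259259 237.08888889] [ 0.4716 -0.1092]
top3 20 [  5   5  12  13 122] [402.50819672 211.78688525] [ 0.5249 -0.1003]
top3 28 [  4   5  14  13 135] [402.66666667 212.02962963] [ 0.5244 -0.1006]
[[85 85 87 85 84 82 84 83 85 85]
 [85 84 86 85 85 82 83 84 82 83]
 [84 85 86 87 84 83 81 85 84 84]
 [85 84 86 86 84 84 83 85 84 84]
 [84 84 85 87 83 83 82 84 84 84]
 [85 85 85 87 84 84 81 84 84 84]
 [84 83 84 86 76 75 74 79 86 84]
 [85 84 76 71 37 40 40 57 75 79]
 [83 74 36 11 15 14 13 12 27 56]
 [73 39 15 15 15 13 16 13 12 14]
 [36 11 17 18 17 16 13 15 13 14]
 [ 6 17 14 13 18 15 15 14 14 16]
 [ 6 16 17 16 16 16 16 15 14 15]
 [ 5 16 17 18 19 17 17 13 15 15]
 [ 2 15 17 17 15 16 13 15 12 11]
 [ 4  9 18 18 17 16 15 15 17 13]
 [ 4  6 15 15 14 15 13 17 14 12]
 [ 4  2  6  9 14 16 13 14 14 26]
 [ 4  5  0  5  8 13 10  9 15 45]
 [21 11  7  1  4  5  4 13 27 43]
 [37 30 20 19 18 17 21 27 38 43]
 [40 38 36 36 39 38 38 39 38 43]
 [39 39 40 38 39 38 37 38 39 42]
 [38 40 38 39 36 37 39 40 40 39]
 [38 37 39 39 40 41 43 45 46 50]
 [41 42 46 46 51 55 55 55 55 53]]
```

Measured travel is about 54 mm, leaving the knob about 97 mm behind the spindle. It is either home or a few mm short. I'll push once more from behind with shut fingers, to see whether it moves.

Call:
move_arm --plan '[255,0.04,0,0.02,0,255,0.04,0,0.02,0.014,255,0,0,0.02,0,255,0,0,0.02,0,255,0,0,0,0]'

```text
clock: 12.05
tcp_pos: [0.4857, -0.1096, 0.1223]
tool_rot: [3.123, 0.242, -0.054]
contact_force: [0.5, -0.3, 0.1]
gripper_width: 0.0225
```

Run:
```python
from h import *
go(.488,-.1057,.055,.153)
```

```text
clk 12.05 pos [ 0.4857 -0.1096  0.1223] yaw 0.155 tilt [-0.034 -0.011] q6 0.98 F [ 0.5 -0.3  0.1] w 0.022455902335793948
tool delta [ 0.0053 -0.0039  0.0671] turn 0.001739440032218792
```

Call:
move_arm --plan '[255,0,-0.004,0.02,0,255,0,0,0.02,0,255,0,0,0.02,0,255,0,0,0.006,0,255,0,0,0,0]'

```text
clock: 12.55
tcp_pos: [0.4888, -0.1062, 0.0563]
tool_rot: [3.121, 0.246, -0.046]
contact_force: [0.1, 0.6, -0.4]
gripper_width: 0.0001
```

Run:
```python
from h import *
go(.50,-.1038,.055,.153)
```

```text
clk 12.55 pos [ 0.4888 -0.1062  0.0563] yaw 0.157 tilt [-0.028 -0.013] q6 0.99 F [ 0.1  0.6 -0.4] w 0.000135055671907571
tool delta [ 0.0115 -0.0006  0.0009] turn 0.004113398274240898
```

Call:
move_arm --plan '[255,0.008,0,0,0,255,0.004,0,0,0]'

```text
clock: 12.75
tcp_pos: [0.5026, -0.1046, 0.0577]
tool_rot: [3.12, 0.245, -0.042]
contact_force: [0.3, 0.3, -0.0]
gripper_width: 0.0006
```

Call:
move_arm --plan '[255,0.004,0,0,0]'

```text
clock: 12.85
tcp_pos: [0.5072, -0.104, 0.0583]
tool_rot: [3.119, 0.246, -0.041]
contact_force: [-17.0, -3.6, 2.6]
gripper_width: 0.0008
```

Call:
move_arm --plan '[255,0.004,0,0,0]'

```text
clock: 12.95
tcp_pos: [0.5073, -0.1038, 0.0582]
tool_rot: [3.118, 0.248, -0.059]
contact_force: [-35.8, -15.1, 14.7]
gripper_width: 0.0005
```

Call:
move_arm --plan '[255,0.004,0,0,0]'

```text
clock: 13.05
tcp_pos: [0.5069, -0.1038, 0.0582]
tool_rot: [3.118, 0.25, -0.078]
contact_force: [-26.3, -11.3, 13.8]
gripper_width: 0.0005
```

The stop is hard, with no movement at 36 N. The tip at x = 0.507 plus 22 mm puts the knob at about 0.529, so the fork is home. I'll back off and look.

Call:
move_arm --plan '[255,-0.012,0,0,0,255,0,0,-0.03,0,255,0,0,-0.04,0,255,-0.03,0,-0.04,0,255,-0.03,0,-0.04,0,255,0,0,0,0]'

```text
clock: 13.65
tcp_pos: [0.443, -0.1132, 0.2189]
tool_rot: [3.116, 0.25, -0.078]
contact_force: [0.5, 0.8, 0.1]
gripper_width: 0.0005
```

Run:
```python
from h import *
go(.4712,-.1088,.2,.153); snap('top','top4'); snap('wrist','w6')
b=cv2.imread('pics/top4.png')[135:265,320:490];b=cv2.convertScaleAbs(cv2.resize(b,None,fx=4.4,fy=4.4,interpolation=cv2.INTER_CUBIC),alpha=2)
cv2.imwrite('pics/c6.png',b)
g=cv2.cvtColor(cv2.imread('pics/top4.png'),cv2.COLOR_BGR2GRAY)[201:223,392:413]
k,l,st,c=cv2.connectedComponentsWithStats((g<20).astype(np.uint8));i=l[10,10];p=c[i]+[392,201];print(p,st[i],ray('top4',p,.078))
```

```text
clk 13.65 pos [ 0.443  -0.1132  0.2189] yaw 0.16 tilt [-0.049 -0.019] q6 0.93 F [0.5 0.8 0.1] w 0.0005373527292166693
tool delta [ 0.0295 -0.      0.0174] turn 0.007144095974938425
[400.76923077 211.70512821] [ 5  5  9 13 78] [ 0.52511458 -0.09662663  0.078     ]
```

View pics/c6.png

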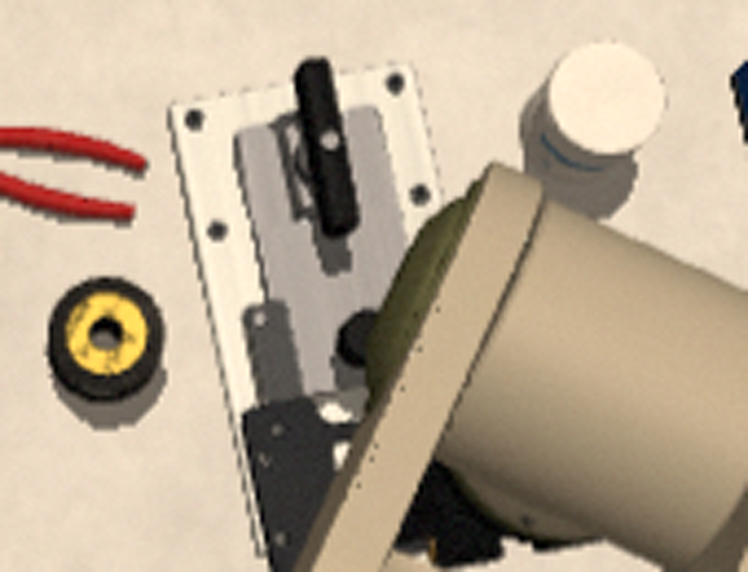

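The prongs reach past the hub on both sides, and the bar is in line with the slot. The knob's position did not change under the second push, and the bystanders I can see have not moved. Handing in.

```bash
python3 -c "
from bench import ticket; print(ticket.hand_in())"
```

```text
the job is handed in; nothing more can be done
None
```

The index head looks locked, and I handed the job in at about 13.7 s on the clock. I turned the spindle about 0.72 rad clockwise by the cross bar, to within about 0.02 rad of in line. Then I gripped the knob and pushed the fork forward until it stopped.

- **Fork home:** a second push from behind, with shut fingers and about 39 N at the wrist, did not move the fork. At that stop the fingers put the knob about 94 mm behind the spindle, against 95 mm when home. The pictures show the prongs past the hub on both sides and the bar in line with the slot.
- **Disagreement:** the top camera puts the knob about 97–98 mm behind the spindle. It shows a travel of about 54 mm, not 58, and the arm's own travel while gripping was also about 54 mm. Either the fork was not drawn fully back at the start or the camera is a few mm off. I went by the hard stop.
- **Bystanders:** the spool, jar and cutters look unmoved in the last picture. The tape roll was hidden by the arm there, but it was in place in the picture just before the second push.
- **First grip:** the first try at the bar closed on something about 24 mm wide just below it, probably the spindle. I opened, raised about 11 mm and gripped again at 16 mm, the bar's width.

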